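# Nudge the punching guide onto its locating pins

### The arm

A 6-joint arm with a two-finger parallel gripper is mounted at the origin on the work surface. World frame = base frame: x ahead of the robot, y to its left, z up, the work surface at z = 0. Lengths are in mm, angles in rad, forces in N, time in s.
With the tool pointing down it reaches from about 275 to 750 mm from the base axis. Payload 10.2 kg.
Tool frame: the origin (TCP) lies at the very end of the fingers, on their centre line; the grasp point (between the pads) lies 19 mm behind it; z points along the fingers, y is the line along which they close (so a half turn about z gives the same grasp; the last joint's range is limited). The gripper opens to 85 mm and grips with 20 to 120 N. Pads are 22 mm wide; open, the fingers measure 114 mm over their backs; the gripper's body (76 mm by 85 mm) begins 54 mm behind the grasp point. The pads swing forward as they close: fully open they stand 13 mm farther back than shut.
Start: joints at [1.097, 0.313, 1.498, -0, 1.331, -0.223], TCP at [130.307, 508.578, 204.794] pointing down, gripper open.
Joint ranges: [-2.94, 2.94], [-0.97, 2.17], [0.19, 2.56], [-1.23, 4.37], [0.02, 3.11], [-2.88, 2.88]. Speed limits (rad/s): [2.39, 2.39, 3.01, 3.14, 3.14, 3.14].

### API

Orientations are given as a unit quaternion [w, x, y, z].
In Python, from rig import ctrl, optics gives the robot as it stands. The module is installed in compiled form; this text tells all that it offers.
- The arm moves only by the shell command python3 -m handwheel 'ROWS' [FORCE]. ROWS is JSON, a list that holds one entry, the list of rows, each a list of 5 numbers: the gripper command: -1 is fully open, 1 is shut, values between are in proportion, then the shift along the world's x, y, z in units of 50 mm (1.0 is 50 mm), then the turn about the world's z in units of 8 degrees (1.0 is 8 degrees). In form: [[[gripper, tx, ty, tz, twist], ...]]. A call has 1 to 10 rows; each row shifts and turns the commanded pose from where the row before left it; what a row does not reach is not made up. A row lasts 1/10 s, in which the tool goes at most 50 mm and 8.59 degrees, less where a joint would pass 70% of its speed; a pose out of reach is approached as far as the arm can. A call is refused whole if a number of a shift passes 1 or a number of a turn 1, either way. A call with a gripper value outside its range is refused whole. The fingers move at their own pace and stop on an object; FORCE is the grip in N (left out, the last holds). Time passes only in rows, so rows that do not move let the fingers close. It gives the time, the measured TCP pose, the force, the opening and the grip force at its end, in the units of the state.
- ctrl.sense(): the state, without advancing time (a new reading comes with each control period).
- optics.capture(name): name is "scene" or "top" or "wrist"; returns a dict with "img" (400x640x3 uint8, blue, green, red), "K" (3x3 intrinsics, pixels), "R" (3x3) and "t" (3): a world point X has camera coordinates R X + t. Camera axes: x right, y down, z forward; pixel columns grow to the right and rows downward; lengths in mm; the calibration is good to about 2 mm. The wrist camera is an equidistant fisheye: a pixel r from the principal point sees the ray r / f radians off the axis. A picture is of the moment at which its call begins. There is no depth.
- ctrl.finish_job(): hands the job in; it is judged then, once.
The state is a dict: "time_s": time; "joints": joint angles; "dq": joint speeds; "tau": joint torques, N m; "eef_pos": TCP position; "ee_rot": TCP orientation; "force": force on the tool from outside, world axes, zero at the start; "wrist_torque": the same for the moment, N m; "grip_width": opening from 0.0 (shut) to 1.0 (fully open); "grip_force": force on a finger pad.
Only numpy, scipy, OpenCV 4.12 (cv2) and the standard library are available. Lean on these libraries where they do the work, as an engineer would, in place of code of your own. Each camera call takes 0.05 s, during which the arm holds its last target. There are 200 camera calls.

### The job

The aluminium punching guide lies askew on top of the two brass locating pins of the green jig. Nudge it sideways with the fingertips until both of its holes drop over the pins and it lies flat on the bed; do not lift it or tip it up. Leave the tools, jars and other things around it where they are.

Things in the scene. Friction and masses are not known exactly. Their poses are not given: they have to be found in the camera images.
- jig: Green steel bed plate of the punching jig, fixed to the bench, 200 x 300 x 15 mm (x, y, z). Origin: centre of its underside, on the bench. Its x axis points away from the robot when its yaw is 0, y to the left, z up. Two brass locating pins stand on its upper face (15 mm above the bench) at x = +20 mm, y = +62 and -62 mm, in line with the short white lines at its edges.
- pin_left (a point): Foot of the left brass pin (jig x = +20, y = +62 mm), on its axis, at the height of the bed's upper face. The pin is 9.5 mm tall: 12 mm diameter for the lower 4.5 mm, then a cone that narrows to a 4.4 mm flat tip.
- pin_right (a point): The same for the right pin (jig x = +20, y = -62 mm).
- guide: Loose aluminium guide plate, 130 x 190 x 10 mm (x, y, z), 0.4 to 0.65 kg, with a row of dark dots along its near edge and a red stripe between its two holes. Origin: centre of its underside, z up through it. It starts on top of the pins, near edge on the bed, sloping down to the robot: 5 to 30 mm too near, up to 25 mm aside, turned up to 0.2 rad. Home: origin and axes on the jig's, 15 mm higher.
- hole_left (a point): Centre of the guide's left hole (guide x = +20, y = +62 mm) at its underside; at the left pin's foot when home. Through hole of 16 mm diameter, so 2 mm of play all round on the pin.
- hole_right (a point): Centre of the guide's right hole (16 mm; guide x = +20, y = -62 mm) at its underside; at the right pin's foot when home. The plate slides under a push of a few newtons at any edge and drops where a hole comes over its pin; one hole may drop first, and the plate then swings about that pin.
- mallet: Bystander: wooden mallet 240 mm long, lying across beyond the jig; leave it alone. Origin under its middle.
- awl: Bystander: awl 150 mm long with a dark wooden handle, lying left of the jig; leave it alone. Origin under its middle.
- jar: Bystander: amber jar, 48 mm diameter, 55 mm tall, standing right of the jig; leave it alone. Origin: centre of its underside.
- weight: Bystander: brass weight, 48 mm diameter, 34 mm tall, standing right of the jig; leave it alone. Origin: centre of its underside.
- penpot: Bystander: grey concrete pot, 90 mm diameter, 100 mm tall, with pens in it, on the right of the bench; leave it alone. Origin: centre of its underside.
- tape: Bystander: tan ring, 80 mm diameter, 22 mm tall, on the right of the bench; leave it alone. Origin: centre of its underside.
- stone: Bystander: grey sharpening stone 160 x 60 x 25 mm, on the left of the bench; leave it alone. Origin: centre of its underside.
Mind the look-alikes: they are no part of the job. What is meant by the guide is not pink, and is the smaller of those in its own colour.

How it is judged (in metres and radians):
At the end, for the whole second after the job is handed in: Both holes of the guide are around their pins (left on left, right on right; hole and pin axes within 4 mm), its underside is within 2.5 mm of the bed at both holes and at its centre, it is level within 0.03 rad and at rest (horizontal distance between hole_left and pin_left below 0.004 m and horizontal distance between hole_right and pin_right below 0.004 m and z of each of hole_left, hole_right, guide in the frame of jig below 0.0175 m and angle between guide's own z axis and vertical below 0.03 rad and linear speed of guide below 0.01 m/s); the robot touches nothing.
It fails at once if the guide plate is lifted: its centre rises more than 30 mm above the bed (it starts about 6 mm above it) (height (world z) of guide above 0.045 m).
It fails at once if the guide plate is tipped up by more than 0.35 rad (angle between guide's own z axis and vertical above 0.35 rad).
It fails at once if one of the bystanders is moved by more than 20 mm (distance of any of mallet, awl, jar, weight, penpot, tape, stone from where it was at the start of the episode above 0.02 m).
It also fails if it takes over 64 s, if anything falls off the work surface, if the arm or the gripper's body presses on something with over 40 N, if the wrist force passes 120 N, or if a joint passes its speed limit or range.

## Working session

There is one attempt and no reset: what is moved stays moved. The work goes in short steps, Python scripts to look and compute and a shell command to move; the robot and the scene stay as the last step left them, time stands still between calls to the robot, and variables do not carry over. Pictures are saved under pics/ and viewed, at most 10 in all, crops included, and the job is handed in when it is done.

```bash
mkdir -p pics; cat > h.py <<'E'
import numpy as np, cv2
from rig import ctrl, optics
def ray(c,px):
    K,R,t=map(np.array,(c["K"],c["R"],c["t"])); d=R.T@np.linalg.solve(K,[px[0],px[1],1.]); return -R.T@t.ravel(), d
def onz(c,px,z):
    o,d=ray(c,px); return o+d*(z-o[2])/d[2]
def proj(c,X):
    K,R,t=map(np.array,(c["K"],c["R"],c["t"])); p=K@(R@np.array(X,float)+t.ravel()); return p[:2]/p[2]
E
python3 - <<'E'
from h import *
for n in("top","scene"):
    c=optics.capture(n); cv2.imwrite(f"pics/{n}0.png",c["img"]); print(n,c["K"],-np.array(c["R"]).T@np.array(c["t"]).ravel(),np.array(c["R"])[2])
E
```

```text
top [[483.9129085    0.         317.66252024]
 [  0.         483.9129085  204.58079557]
 [  0.           0.           1.        ]] [ 320.78258844   12.94651764 1543.2570351 ] [ 0.15187893 -0.00661435 -0.98837697]
scene [[429.57420346   0.         323.39019888]
 [  0.         429.57420346 195.83422414]
 [  0.           0.           1.        ]] [ 951.4446716   720.25886141 1108.33174955] [-0.32584515 -0.53250499 -0.78119355]
```

View pics/top0.png

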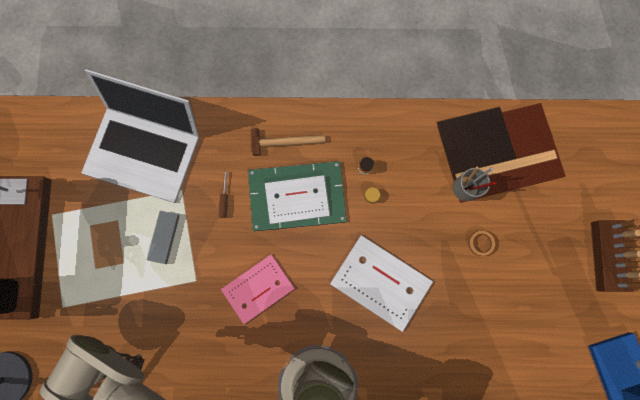

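View pics/scene0.png

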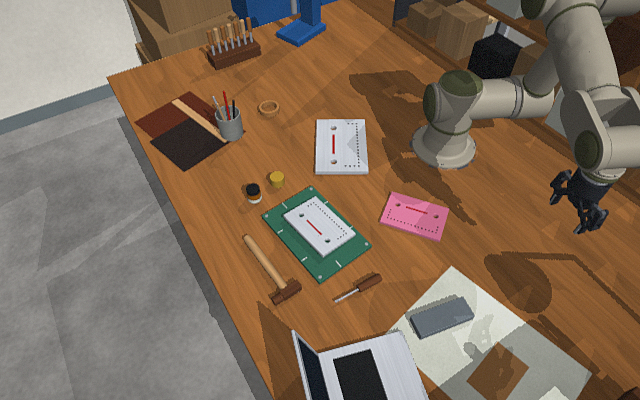

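The top view shows the guide (white, dots on its near side) on the green jig around (297,199). The jar is at (366,164) and the weight at (373,195). The look-alikes are the big white plate at (382,282) and the pink one at (258,288).

```bash
cat >> h.py <<'E'
def fray(c,px):
    K,R,t=map(np.array,(c["K"],c["R"],c["t"])); u=(px[0]-K[0,2])/K[0,0]; v=(px[1]-K[1,2])/K[1,1]; r=np.hypot(u,v)
    d=np.array([np.sin(r)*u/r,np.sin(r)*v/r,np.cos(r)]); return -R.T@t.ravel(), R.T@d
def fonz(c,px,z):
    o,d=fray(c,px); return o+d*(z-o[2])/d[2]
def masks(img):
    hsv=cv2.cvtColor(img,cv2.COLOR_BGR2HSV); H,S,V=cv2.split(hsv)
    return ((H>60)&(H<95)&(S>90)).astype(np.uint8), ((S<50)&(V>120)).astype(np.uint8), (((H<8)|(H>172))&(S>130)&(V>80)).astype(np.uint8)
def order(P): # rect points xy -> centre, yaw(of x axis, short side), sides
    (cx,cy),(w,h),a=cv2.minAreaRect(np.float32(P)); b=cv2.boxPoints(((cx,cy),(w,h),a)); e=[b[1]-b[0],b[2]-b[1]]
    s=min(e,key=np.linalg.norm); y=np.arctan2(s[1],s[0]); y=(y+np.pi/2)%np.pi-np.pi/2
    return (cx,cy),y,sorted((w,h))
def measure(c,lift=onz,zt=29,zh=34):
    g,w,r=masks(c["img"]); 
    n,l,s,_=cv2.connectedComponentsWithStats(g); k=1+np.argmax(s[1:,4]); cnt=cv2.findContours((l==k).astype(np.uint8),0,1)[0][0]
    P=np.array([lift(c,p[0],15)[:2] for p in cnt]); J=order(P); print("jig",np.round(J[0],1),round(J[1],3),np.round(J[2],1))
    fill=np.zeros_like(g); cv2.drawContours(fill,[cv2.convexHull(cnt)],-1,1,-1); fill=cv2.erode(fill,np.ones((3,3),np.uint8))
    w=cv2.morphologyEx(w&fill,cv2.MORPH_OPEN,np.ones((3,3),np.uint8)); n,l,s,_=cv2.connectedComponentsWithStats(w); k=1+np.argmax(s[1:,4]); wc=cv2.findContours((l==k).astype(np.uint8),0,1)[0][0]
    G=order(np.array([lift(c,p[0],zt)[:2] for p in wc])); print("guide",np.round(G[0],1),round(G[1],3),np.round(G[2],1))
    ins=np.zeros_like(g); cv2.drawContours(ins,[cv2.convexHull(wc)],-1,1,-1); ins=cv2.erode(ins,np.ones((5,5),np.uint8))
    rr=r&ins; ys,xs=np.nonzero(rr); Q=np.array([lift(c,p,zh)[:2] for p in zip(xs,ys)]); S=order(Q); print("stripe",np.round(S[0],1),round(S[1],3),np.round(S[2],1))
    th=S[1]; R=np.array([[np.cos(J[1]),-np.sin(J[1])],[np.sin(J[1]),np.cos(J[1])]])
    print("pins",[np.round(J[0]+R@[20,y],1) for y in(62,-62)])
    return J,G,S,ins
def darkblobs(c,ins,lift=onz,zh=34,amin=3):
    dk=((c["img"].max(2)<130)&(ins>0)).astype(np.uint8); n,l,s,ce=cv2.connectedComponentsWithStats(dk)
    for i in np.argsort(-s[1:,4])[:3]+1: print("blob",s[i],np.round(ce[i],1),np.round(lift(c,ce[i],zh),1))
E
python3 - <<'E'
from h import *
c=optics.capture("top"); J,G,S,ins=measure(c); darkblobs(c,ins)
im=c["img"]; cv2.imwrite("pics/crop1.png",cv2.resize(im[150:240,210:390],None,fx=4,fy=4,interpolation=cv2.INTER_CUBIC))
print(ctrl.sense())
E
```

```text
jig [650.  160.2] 1.349 [ 4.7 16.7]Traceback (most recent call last):
  File "<stdin>", line 2, in <module>
  File "h.py", line 26, in measure
    w=cv2.morphologyEx(w&fill,cv2.MORPH_OPEN,np.ones((3,3),np.uint8)); n,l,s,_=cv2.connectedComponentsWithStats(w); k=1+np.argmax(s[1:,4]); wc=cv2.findContours((l==k).astype(np.uint8),0,1)[0][0]
                                                                                                                        ~~~~~~~~~^^^^^^^^^
    return _wrapfunc(a, 'argmax', axis=axis, out=out, **kwds)
    return bound(*args, **kwds)
ValueError: attempt to get argmax of an empty sequence
```

```bash
python3 - <<'E'
from h import *
c=optics.capture("top"); im=c["img"]; hsv=cv2.cvtColor(im,cv2.COLOR_BGR2HSV)
for p in[(258,180),(300,226),(340,205),(297,199),(325,190),(316,190),(276,196),(295,194),(285,215)]: print(p,im[p[1],p[0]],hsv[p[1],p[0]])
cv2.imwrite("pics/crop1.png",cv2.resize(im[150:240,210:390],None,fx=4,fy=4,interpolation=cv2.INTER_CUBIC))
E
```

```text
(258, 180) [74 97 67] [67 79 97]
(300, 226) [59 78 75] [35 62 78]
(340, 205) [ 79 101  68] [ 70  83 101]
(297, 199) [205 203 205] [150   2 205]
(325, 190) [200 196 200] [150   5 200]
(316, 190) [51 61 50] [63 46 61]
(276, 196) [49 57 46] [68 49 57]
(295, 194) [149 150 188] [  1  53 188]
(285, 215) [197 194 199] [162   6 199]
```

View pics/crop1.png

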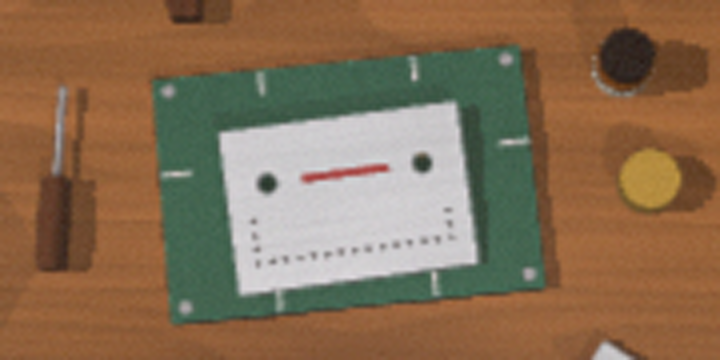

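The crop shows the jig corners clearly. The guide sits slightly too near and turned a few degrees, with holes at crop (267,183) and (422,163). The green is less saturated than I assumed, so I'm loosening the mask.

```bash
sed -i 's/(H>60)&(H<95)&(S>90)/(H>45)\&(H<95)\&(S>45)\&(V>35)/; s/(S>130)&(V>80)/(S>60)\&(V>80)/' h.py
sed -i 's/g,w,r=masks(c\["img"\]); /g,w,r=masks(c["img"]); g=cv2.morphologyEx(g,cv2.MORPH_OPEN,np.ones((3,3),np.uint8))/' h.py
python3 - <<'E'
from h import *
c=optics.capture("top"); J,G,S,ins=measure(c); darkblobs(c,ins)
print(ctrl.sense())
E
```

```text
jig [585.5  70.8] 0.104 [197.8 296.7]
guide [571.4  69.8] 0.14 [133.6 192.9]
stripe [590.4  73.1] 0.15 [ 6.8 67.1]
pins [array([599. , 134.6]), array([611.8,  11.2])]
blob [313 189   5   4  17] [314.9 190.4] [598.1  11.9  34. ]
blob [275 194   4   4  16] [276.5 195.5] [581.1 133.2  34. ]
blob [273 205   1   1   1] [273. 205.] [550.6 143.7  34. ]
{'time_s': 0.25, 'joints': array([ 1.09662787e+00,  3.13173569e-01,  1.49800200e+00,  1.75930598e-05,
        1.33099855e+00, -2.23423682e-01]), 'dq': array([ 0.00017213, -0.00194618, -0.00215635, -0.00104177, -0.001674  ,
        0.00050532]), 'tau': array([-8.17918935e-04, -4.11838424e+01, -2.59549212e+01, -1.66862233e-04,
        2.51946258e-03,  3.79983737e-05]), 'eef_pos': array([130.23158309, 508.47329664, 204.54035845]), 'ee_rot': array([-1.07393857e-04,  1.25046279e-01,  9.92150867e-01, -2.70309901e-04]), 'force': array([ 0.68415586, -0.23727574,  0.10694981]), 'wrist_torque': array([ 0.00087309, -0.06255085,  0.03285031]), 'grip_force': 0.0, 'grip_width': 1.0000184107813992}
```

Offsets from home, in jig axes, agree between the outline and the holes: about 14–16 mm too near, lateral 0.5–1 mm, and yaw about +0.04. The plan is to push the near edge with both open fingertips aligned to the jig, along the jig's x axis. First I'm going to a spot before it.

```bash
python3 -m handwheel '[[[-1,0.49,-0.64,0,0.18],[-1,0.49,-0.64,0,0.18],[-1,0.49,-0.64,0,0.18],[-1,0.49,-0.64,0,0.18],[-1,0.49,-0.64,0,0.18],[-1,0.49,-0.64,0,0.18],[-1,0.49,-0.64,0,0.18],[-1,0.49,-0.64,0,0.18],[-1,0.49,-0.64,0,0.18],[-1,0.49,-0.64,0,0.18]]]'
python3 -m handwheel '[[[-1,0.49,-0.64,-0.2,0.18],[-1,0.49,-0.64,-0.2,0.18],[-1,0.49,-0.64,-0.2,0.18],[-1,0.49,-0.64,-0.2,0.18],[-1,0,0,-0.2,0],[-1,0,0,0,0],[-1,0,0,0,0]]]'
python3 - <<'E'
from h import *
c=optics.capture("wrist"); cv2.imwrite("pics/w1.png",c["img"]); print(c["K"],fray(c,(320.1,200.1)))
E
```

```text
time_s: 1.25
eef_pos: [376.0, 187.1, 204.9]
ee_rot: [0.0, -0.001, 1.0, 0.0]
force: [0.4, -0.1, -1.0]
grip_width: 1.002
grip_force: 0.0
time_s: 1.95
eef_pos: [472.9, 61.2, 155.0]
ee_rot: [-0.0, -0.051, 0.999, 0.0]
force: [-0.4, 0.7, 0.1]
grip_width: 0.997
grip_force: 0.0
[[309.70691629   0.         314.06714072]
 [  0.         309.70691629 201.12140792]
 [  0.           0.           1.        ]] (array([397.54929706,  54.03803327, 324.19001216]), array([ 0.29380722,  0.04991619, -0.95456047]))
```

View pics/w1.png

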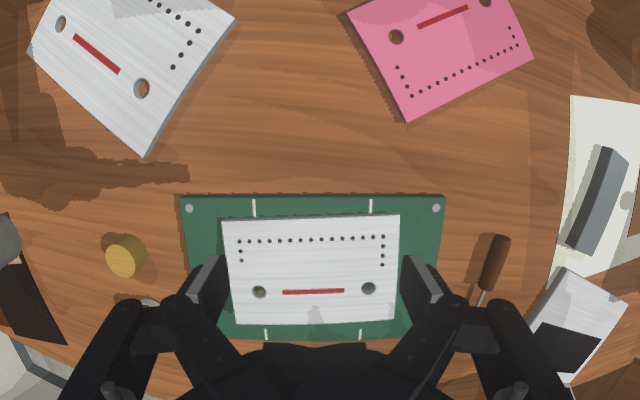

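The wrist view confirms the setup: near edge with dots at the top (row ~215), holes at (259,292) and (368,288), and the fingers parallel to the jig. Next I'm descending in front of the jig.

```bash
python3 -m handwheel '[[[-1,-0.06,-0.02,-0.7,0],[-1,0,0,-0.7,0],[-1,0,0,-0.7,0],[-1,0,0,-0.5,0],[-1,0,0,-0.3,0],[-1,0,0,-0.08,0],[-1,0,0,0,0]]]'
python3 - <<'E'
from h import *
c=optics.capture("scene"); cv2.imwrite("pics/s2.png",cv2.resize(c["img"][170:290,250:400],None,fx=5,fy=5,interpolation=cv2.INTER_CUBIC))
E
```

```text
time_s: 2.7
eef_pos: [470.4, 60.1, 6.3]
ee_rot: [0.0, -0.051, 0.999, -0.0]
force: [0.5, 0.4, -0.1]
grip_width: 1.001
grip_force: 0.0
```

View pics/s2.png

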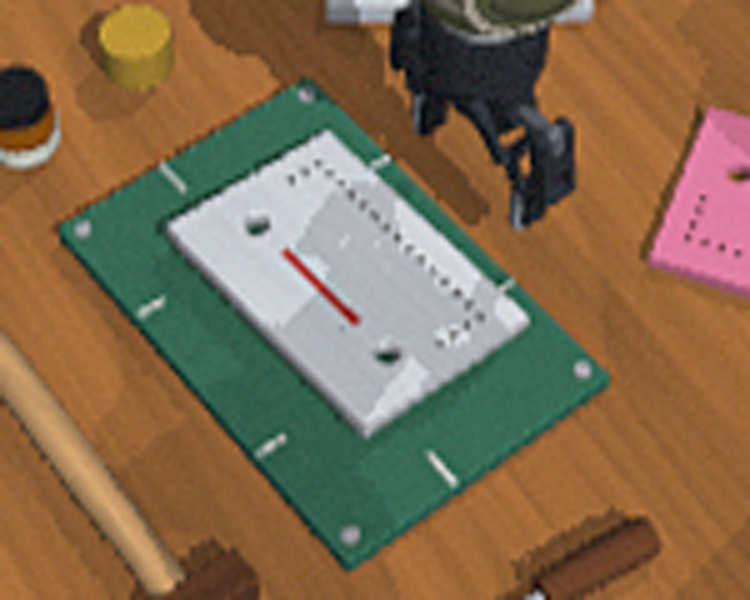

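The left fingertip's lowest point is at crop (520,222), which is scene pixel (354,214). I'm working out its height.

```bash
python3 - <<'E'
from h import *
c=optics.capture("scene")
for p in[(354,214.5),(359,211)]:
    o,d=ray(c,p)
    for x in(460,471,482): print(p,np.round(o+d*(x-o[0])/d[0],1))
for n in [-1]:
  for z in(6,12,19): print(z,proj(c,(476,108,z)))
E
```

```text
(354, 214.5) [460.   97.5  26.8]
(354, 214.5) [471.  111.4  51. ]
(354, 214.5) [482.  125.4  75.2]
(359, 211) [460.  120.3  70.9]
(359, 211) [471.  133.8  94.1]
(359, 211) [482.  147.2 117.3]
6 [351.42104191 222.95195492]
12 [351.4968227  221.84406991]
19 [351.58590773 220.54168228]
```

```bash
python3 - <<'E'
from h import *
c=optics.capture("wrist"); T=ctrl.sense()["eef_pos"]; cv2.imwrite("pics/w2.png",cv2.resize(c["img"][170:400,150:480],None,fx=2.2,fy=2.2))
a=.103; ex=np.array([np.cos(a),np.sin(a),0]); ey=np.array([-np.sin(a),np.cos(a),0]); B=np.array([ex,ey,[0,0,1]])
for p in[(208,258),(226,256),(402,256),(417,258)]:
    o,d=fray(c,p); o=B@(o-T); d=B@d
    s=1 if p[0]>310 else -1
    for Y in(42,50,57): print(p,np.round(o+d*(s*Y-o[1])/d[1],1))
E
```

```text
(208, 258) [-18.5 -42.   63.2]
(208, 258) [ -7.8 -50.   43.4]
(208, 258) [  1.6 -57.   26.1]
(226, 256) [ -7.1 -42.   39.5]
(226, 256) [  5.8 -50.   15.3]
(226, 256) [ 17.1 -57.   -5.9]
(402, 256) [-9.  42.  43.3]
(402, 256) [ 4.  50.  18.9]
(402, 256) [15.4 57.  -2.5]
(417, 258) [-18.4  42.   63.2]
(417, 258) [-7.2 50.  42.7]
(417, 258) [ 2.6 57.  24.7]
```

View pics/w2.png

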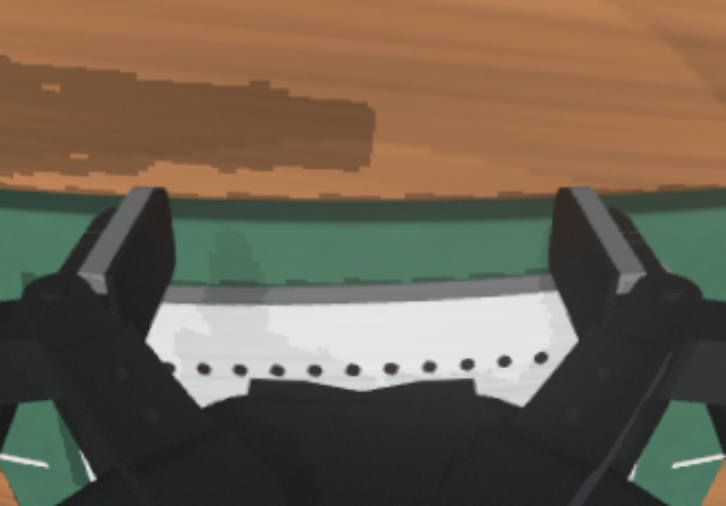

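```bash
python3 - <<'E'
from h import *
c=optics.capture("wrist"); T=ctrl.sense()["eef_pos"]; R=np.array(c["R"]);t=np.array(c["t"]).ravel();K=np.array(c["K"])
def fproj(X):
    v=R@np.array(X)+t; th=np.arctan2(np.hypot(v[0],v[1]),v[2]); u=v[:2]/np.hypot(v[0],v[1])*th; return np.round(K[:2,:2]@u+K[:2,2],1)
a=.103; B=np.array([[np.cos(a),-np.sin(a),0],[np.sin(a),np.cos(a),0],[0,0,1]])
J=np.array([585.5,70.8,0])
print("cam-T",B.T@(-R.T@t-T),R.round(3))
for s in(-1,1):
  print("jig near edge",s,fproj(J+B@[-100,s*40,15]))
  for x in(-11,11):
    for z in(0,13,40): print(s,x,z,fproj(T+B@[x,s*42.5,z]))
E
```

```text
cam-T [-76.00324486   0.78987723 169.12289409] [[-0.101  0.995 -0.   ]
 [ 0.948  0.096  0.303]
 [ 0.301  0.03  -0.953]]
jig near edge -1 [245.6 264.5]
-1 -11 0 [241.6 219.3]
-1 -11 13 [236.6 227.6]
-1 -11 40 [223.9 249.1]
-1 11 0 [244.8 252.3]
-1 11 13 [240.3 262.3]
-1 11 40 [229.3 287.4]
jig near edge 1 [378.4 264.4]
1 -11 0 [384.4 219. ]
1 -11 13 [389.3 227.4]
1 -11 40 [401.7 248.8]
1 11 0 [381.6 252.1]
1 11 13 [385.9 262.1]
1 11 40 [396.6 287.3]
```

The pad corners in the wrist and scene views suggest the open tips sit higher than the stated 13 mm behind the TCP. A slow forward touch test settles it, since any contact pushes the plate the wanted way.

```bash
python3 -m handwheel '[[[-1,0.07,0.007,0,0],[-1,0.07,0.007,0,0],[-1,0.07,0.007,0,0],[-1,0.07,0.007,0,0],[-1,0.07,0.007,0,0],[-1,0.06,0.006,0,0],[-1,0.06,0.006,0,0],[-1,0.06,0.006,0,0],[-1,0,0,0,0],[-1,0,0,0,0]]]'
python3 - <<'E'
from h import *
c=optics.capture("wrist"); cv2.imwrite("pics/w3.png",cv2.resize(c["img"][170:400,150:480],None,fx=2.2,fy=2.2))
print(ctrl.sense()["force"])
E
```

```text
time_s: 3.9
eef_pos: [496.7, 62.3, 5.7]
ee_rot: [-0.0, -0.051, 0.999, 0.0]
force: [0.1, -0.5, 0.3]
grip_width: 0.992
grip_force: 0.0
[0.0654896  0.11205909 0.83155069]
```

View pics/w3.png

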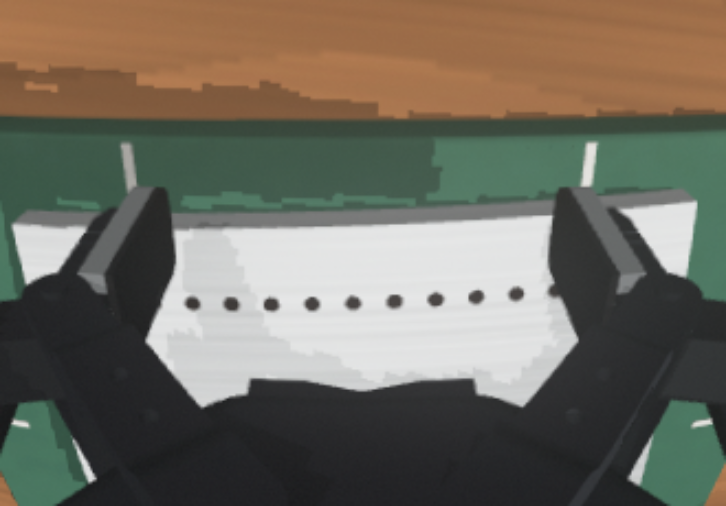

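There was no contact, so the open tips passed above the plate and the offset is well over 13 mm. I'm backing off beyond the jig and touching down gently on the bench to measure it.

```bash
python3 -m handwheel '[[[-1,-0.2,-0.02,0,0],[-1,-0.2,-0.02,0,0],[-1,-0.22,-0.02,0,0],[-1,0,0,-0.08,0],[-1,0,0,-0.08,0],[-1,0,0,-0.08,0],[-1,0,0,0,0]]]'
python3 -m handwheel '[[[-1,0,0,-0.04,0],[-1,0,0,-0.04,0],[-1,0,0,-0.02,0],[-1,0,0,-0.02,0],[-1,0,0,0,0]]]'; python3 -c "
from h import *
print(ctrl.sense())"
```

```text
time_s: 4.65
eef_pos: [465.7, 59.3, -6.9]
ee_rot: [-0.0, -0.051, 0.999, 0.0]
force: [-0.6, -0.4, 0.2]
grip_width: 1.001
grip_force: 0.0
time_s: 5.15
eef_pos: [465.8, 59.2, -12.3]
ee_rot: [-0.0, -0.051, 0.999, 0.0]
force: [-0.9, -0.2, -0.3]
grip_width: 1.005
grip_force: 0.0
{'time_s': 5.15, 'joints': array([-1.23785374e-01,  5.02287640e-01,  1.88548412e+00, -3.16718955e-05,
        7.53990746e-01, -1.79565014e+00]), 'dq': array([ 0.00019213, -0.0033537 , -0.00259934,  0.00143077,  0.00114704,
        0.00056369]), 'tau': array([-5.22341346e-03, -4.04923117e+01, -1.67881483e+01, -6.78431911e-05,
       -2.66278535e-02,  4.40637496e-05]), 'eef_pos': array([465.7574026 ,  59.24034523, -12.31305926]), 'ee_rot': array([-8.55176706e-05, -5.05242424e-02,  9.98722831e-01,  4.05388830e-06]), 'force': array([-0.86484947, -0.17739195, -0.29354777]), 'wrist_torque': array([ 0.03521355, -0.02994183,  0.01082942]), 'grip_force': 0.0, 'grip_width': 1.0047276667982354}
```

```bash
python3 -m handwheel '[[[-1,0,0,-0.02,0],[-1,0,0,-0.02,0],[-1,0,0,-0.02,0],[-1,0,0,-0.02,0],[-1,0,0,-0.02,0],[-1,0,0,-0.02,0],[-1,0,0,0,0]]]'
python3 - <<'E'
from h import *
c=optics.capture("wrist"); cv2.imwrite("pics/w4.png",cv2.resize(c["img"][150:400,150:480],None,fx=2.2,fy=2.2))
c=optics.capture("scene"); cv2.imwrite("pics/s4.png",cv2.resize(c["img"][170:270,290:390],None,fx=6,fy=6,interpolation=cv2.INTER_CUBIC))
E
```

```text
time_s: 5.85
eef_pos: [465.7, 59.2, -18.3]
ee_rot: [-0.0, -0.051, 0.999, 0.0]
force: [0.1, -0.1, 0.2]
grip_width: 1.003
grip_force: 0.0
```

View pics/s4.png

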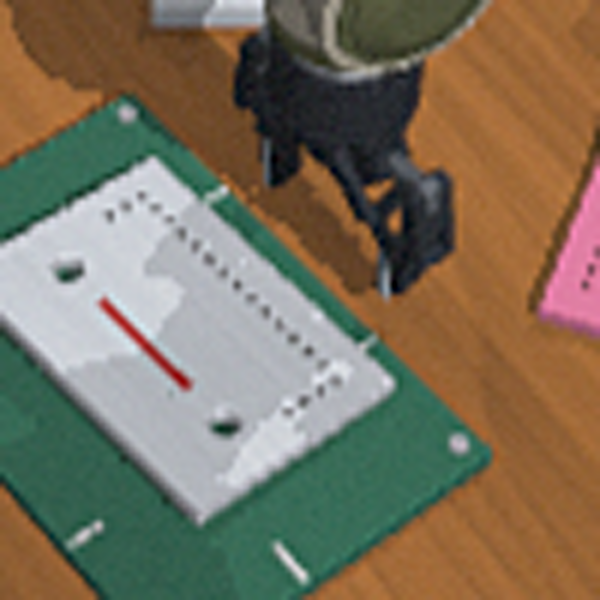

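The tip is now at scene pixel (354,219). At the known x and y that means z ≈ 20, so the open tips sit about 38–40 mm behind the TCP, agreeing with the wrist view. That suits the near edge (15–25 mm), so I'm advancing to just short of it and then slowly into contact.

```bash
python3 -m handwheel '[[[-1,0.1,0.01,-0.02,0],[-1,0.1,0.01,0,0],[-1,0.1,0.01,0,0],[-1,0.1,0.01,0,0],[-1,0.06,0.006,0,0],[-1,0.04,0.004,0,0],[-1,0,0,0,0]]]'
python3 -m handwheel '[[[-1,0.04,0.004,0,0],[-1,0.04,0.004,0,0],[-1,0,0,0,0]]]'
python3 -m handwheel '[[[-1,0.04,0.004,0,0],[-1,0.04,0.004,0,0],[-1,0,0,0,0]]]'
```

```text
time_s: 6.65
eef_pos: [490.9, 61.7, -19.3]
ee_rot: [-0.0, -0.051, 0.999, -0.0]
force: [-0.4, -0.0, 0.6]
grip_width: 1.002
grip_force: 0.0
time_s: 6.95
eef_pos: [495.0, 62.1, -19.2]
ee_rot: [0.0, -0.051, 0.999, -0.0]
force: [-0.7, -0.1, -0.6]
grip_width: 1.0
grip_force: 0.0
time_s: 7.25
eef_pos: [498.5, 62.7, -19.4]
ee_rot: [-0.001, -0.051, 0.999, 0.0]
force: [-3.5, 0.7, 0.9]
grip_width: 0.996
grip_force: 1.2
```

Contact at TCP x ≈ 498, as predicted (home would be about 510). Pushing on in small steps.

```bash
python3 -m handwheel '[[[-1,0.03,0.003,0,0],[-1,0.03,0.003,0,0],[-1,0.03,0.003,0,0],[-1,0,0,0,0]]]'
python3 -m handwheel '[[[-1,0.03,0.003,0,0],[-1,0.03,0.003,0,0],[-1,0,0,0,0]]]'
python3 - <<'E'
from h import *
c=optics.capture("scene"); J=(585.5,70.8)
try: J,G,S,ins=measure(c); darkblobs(c,ins)
except Exception as e: print(e)
E
```

```text
time_s: 7.65
eef_pos: [503.6, 62.9, -19.2]
ee_rot: [0.0, -0.05, 0.999, -0.0]
force: [-1.6, 0.1, -0.3]
grip_width: 1.003
grip_force: 0.7
time_s: 7.95
eef_pos: [506.9, 63.2, -19.1]
ee_rot: [0.001, -0.05, 0.999, -0.0]
force: [0.1, 0.2, -0.1]
grip_width: 1.001
grip_force: 0.0
jig [589.7  74.7] 0.103 [202.2 302.1]
guide [583.   70.2] 0.104 [127.9 202.2]
stripe [603.   71.6] 0.097 [ 5.8 69.1]
pins [array([603.2, 138.4]), array([616. ,  15.1])]
blob [297 215   4   3   9] [298.6 215.9] [610.2  13.4  34. ]
blob [321 242   5   2   9] [323.2 242.6] [597.9 136.6  34. ]
blob [339 236   2   2   3] [339.3 236.7] [546.5 145.   34. ]
```

The yaw now matches the jig (0.104 against 0.103), and the force fell to zero, which suggests the plate dropped. I'm backing off and checking.

```bash
python3 -m handwheel '[[[-1,-0.3,-0.03,0,0],[-1,-0.4,-0.04,0,0],[-1,-0.4,-0.04,0.3,0],[-1,-0.4,0.1,0.8,0],[-1,-0.5,0.4,0.7,0],[-1,-0.5,0.4,0.5,0],[-1,-0.5,0.4,0,0],[-1,0,0,0,0]]]'
python3 - <<'E'
from h import *
for n in("top","scene"):
    c=optics.capture(n); print(n); J,G,S,ins=measure(c,zt=22,zh=25); darkblobs(c,ins,zh=25)
    im=c["img"]; cv2.imwrite(f"pics/{n}5.png",im)
a=cv2.imread("pics/top5.png")[150:240,240:360]; b=cv2.imread("pics/scene5.png")[180:285,255:375]
cv2.imwrite("pics/both5.png",np.vstack([cv2.resize(a,(400,300),interpolation=2),cv2.resize(b,(400,300),interpolation=2)]))
E
```

```text
time_s: 8.8
eef_pos: [354.7, 124.2, 96.6]
ee_rot: [0.001, -0.052, 0.999, 0.0]
force: [0.1, -0.1, 0.2]
grip_width: 1.002
grip_force: 0.0
top
jig [585.3  70.7] 0.102 [198.1 296.6]
guide [585.5  71. ] 0.106 [131.8 192.1]
stripe [605.   73.6] 0.107 [ 6.8 67.5]
pins [array([598.9, 134.5]), array([611.5,  11.1])]
blob [313 185   5   5  12] [315.4 186.9] [611.1  10.2  25. ]
blob [275 189   4   5  11] [276.7 191.1] [596.9 133.4  25. ]
blob [273 204   1   1   1] [273. 204.] [555.2 144.5  25. ]
scene
jig [589.8  74.6] 0.105 [201.7 302.4]
guide [586.5  71.4] 0.107 [131.8 197.7]
stripe [606.6  74.1] 0.096 [ 6.2 68.3]
pins [array([603.2, 138.4]), array([616.2,  15.1])]
blob [299 217   2   3   4] [299.2 218. ] [609.6  15.6  25. ]
blob [296 217   2   3   3] [296.3 218. ] [617.2  10.7  25. ]
blob [324 244   2   2   3] [324.3 244.3] [595.4 138.7  25. ]
```

View pics/both5.png

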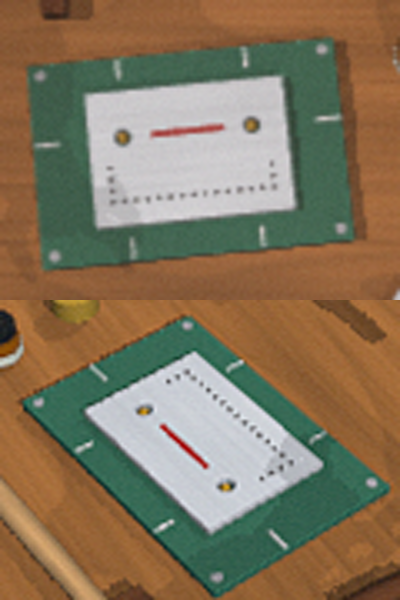

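Brass pin tips show centred in both holes in both views. The guide's centre, (585.5, 71.0) from the top view, matches the jig's (585.3, 70.7). The scene view puts the guide within about 1 mm of that when I assume it lies flat, so it is seated.

```bash
python3 -c "
from h import *
print(ctrl.finish_job())"
```

```text
the job is handed in; nothing more can be done
None
```

The guide is pushed home: the camera check showed both holes over their pins and the plate flat on the bed. I touched nothing else and handed the job in at about 9 s; no verdict came back.

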